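Lock the clamp nut on a key vise with a second nut

ROBOT

A 7-joint arm with a two-finger parallel gripper is mounted at the origin on the work surface. World frame = base frame: x ahead of the robot, y to its left, z up, the work surface at z = 0. Lengths are in m, angles in degrees, forces in N, time in s.
With the tool pointing down it reaches from about 0.35 to 0.9 m from the base axis. Payload 8.1 kg.
Tool frame: the origin (TCP) lies midway between the tips of the shut fingers; the grasp point (between the pads) lies 19 mm behind it; z points along the fingers, y is the line along which they close (so a half turn about z gives the same grasp; the last joint's range is limited). The gripper opens to 85 mm and grips with 20 to 120 N. Pads are 22 mm wide; open, the fingers measure 114 mm over their backs; the gripper's body (76 mm by 85 mm) begins 54 mm behind the grasp point. The pads swing forward as they close: fully open they stand 13 mm farther back than shut.
Start: joints at [-72.17, 24.895, 1.432, 90.138, -0.665, 64.973, -4.303], TCP at [0.251, 0.572, 0.231] pointing down, gripper open.
Joint ranges: [-149.89, 149.89], [-25.12, 119.58], [-72.63, 75.52], [4.76, 147.25], [-75.54, 255.54], [6.69, 114.76], [-157.13, 157.13]. Speed limits (degrees/s): [127.2, 127.2, 172.46, 172.46, 180, 180, 180].

INTERFACE

Orientations are given as [roll, pitch, yaw] about the fixed x, y, z axes, in that order (R = Rz(yaw) Ry(pitch) Rx(roll)).
In Python, from rig import env gives the robot as it stands.
- The arm moves only by the tool arm_command, never from a script. Its argument "increments" is a list of rows, each an object with "slide": the shift along the tool's x, y, z in m, a list of three; "spin": the turn about the tool's z in degrees; "jaw": the opening, from 0 (shut) to 1 (fully open). In form: [{"slide": [x, y, z], "spin": spin, "jaw": jaw}, ...]. A call has 1 to 8 rows; each row shifts and turns the commanded pose from where the row before left it, along the tool's axes as they then stand; what a row does not reach is not made up. A row lasts 1/8 s, in which the tool goes at most 62.5 mm and 10.7 degrees, less where a joint would pass 70% of its speed; a pose out of reach is approached as far as the arm can. A call with a gripper value outside its range is refused whole. The fingers move at their own pace and stop on an object; "force" is the grip in N (left out, the last holds). Time passes only in rows, so rows that do not move let the fingers close. It gives the time, the measured TCP pose, the force, the opening and the grip force at its end, in the units of the state.
- env.get_state(): the state, without advancing time (a new reading comes with each control period).
- env.snapshot(name): name is "side" or "top"; returns (picture, depth): 480x640x3 uint8, red, green, blue; 480x640 float32, m along the optical axis (not along the pixel's ray), 0 where there is no reading.
- env.camera_model(name): a dict with "camera_matrix" (3x3 intrinsics, pixels), "extrinsics" (4x4, takes a point from camera to world coordinates). Camera axes: x right, y up, looking along -z (the intrinsics and any distortion apply to the point x, -y, -z); pixel columns grow to the right and rows downward; lengths in m; the calibration is good to about 2 mm. A picture is of the moment at which its call begins. camera_model takes no time and is no camera call.
- env.close_job(): hands the job in; it is judged then, once.
Trained networks look in the newest picture that a camera, given by its name, has taken for a name from the list of things; names that differ only in an ending like _2 or _b are one class to them, and where a whole thing is asked for, a point or a joint stands for the part that bears it (a point fixed in the world has none). Each returns a list of dicts, best first, with "score" (0 to 1); they miss things now and then, are a little off and sometimes report something else, mostly with a low value. They report only what shows in the picture. A call takes as long as a camera call. They do not tell look-alikes from the thing itself.
- env.boxes_of(camera, query): "rect" ([left, top, right, bottom] in pixels, round what is visible of it).
- env.tip_of(camera, query): "location" ([row, column] in pixels: a listed point, or the origin of a listed thing).
The state is a dict: "time": time; "joint_pos": joint angles; "joint_vel": joint speeds; "joint_torque": joint torques, N m; "position": TCP position; "orientation": TCP orientation; "ft_force": force on the tool from outside, world axes, zero at the start; "torque": the same for the moment, N m; "grip_width": finger opening in m; "grip_force": force on a finger pad.
Only numpy, scipy, OpenCV 4.12 (cv2) and the standard library are available. Lean on these libraries where they do the work, as an engineer would, in place of code of your own. Each camera call takes 0.05 s, during which the arm holds its last target. There are 200 camera calls.

TASK

On the locksmith's key vise, run the tall hex nut down the stud (clockwise seen from above) onto the washers and the flat hex nut below it and tighten it firmly so that it locks, but do not overtighten it. Then push the black cylindrical thread cap, which stands on the bench, fully home over the stud's tip and let go; leave the other things on the bench where they are.

Things in the scene. Friction and masses are not known exactly. Their poses are not given: they have to be found in the camera images.
- key_vise: Key vise screwed to the bench: a grey base plate 120 x 90 x 14 mm, steel jaws up to 44 mm high, and in the middle an upright steel stud 10 mm across whose tip is 122 mm above the bench. Origin: underside of the plate, on the stud's axis; x along the plate's long side, z up. It cannot move.
- stud_top (a point): Centre of the tip of the stud, 122 mm above the bench; the last 4 mm taper to 6 mm across; z points up along the stud.
- flat_nut: The first nut: a flat steel hex nut 36 mm across flats, 10 mm high, on the stud under the tall nut. It is already set (its height differs from job to job) and does not turn or move. Origin: centre of its underside; its top face is 10 mm above the origin. On it lies a dark pack of washers 29 mm across, whose thickness is not measured: anywhere from 1 to 5 mm.
- tall_nut: The second nut, to be run down: a tall steel hex nut 30 mm across flats, 34 mm high, on the stud's thread, 1 to 6.5 mm above the washers on the flat nut. Origin: centre of its underside, on the stud's axis (this frame does not turn with the hex; nut_grip does). Clockwise seen from above lowers it by 12 mm a turn (1.9 mm per rad). It stays where it is let go, also when tight.
- nut_grip (a point): Where to grip the tall nut, across two flats with 40 N or more: on its axis, 22 mm above its underside; turns with it; two flats face its +x and -x, the others every 60 degrees. Turning takes 0.12 to 0.2 N m; past touch 0.7 N m more per rad. Locked from 0.2 N m; aim for 0.25 to 0.35; over 0.5 is overtightened. Read torque while or just after creeping clockwise: recoil hides it.
- cap_center (a point): The thread cap: a plain black plastic cylinder 24 mm across and 28 mm high, standing on the bench with its open end down; loose, 30 g. This point is its centre, 14 mm above its open lower rim; z points to its closed end. Its bore is 12.5 mm across and 18 mm deep, so that fully home on the stud this point is 4 mm below the stud's tip.
- spool: Bystander: black plastic spool with a waist, 32 mm across its flanges, 36 mm high, standing. Origin: centre of its underside.
- key_a: Bystander: key with a round black head, 58 mm long, lying flat. Origin: on the bench below its middle.
- key_b: Bystander: key with a round brass head, 58 mm long, lying flat. Origin: on the bench below its middle.
- padlock: Bystander: brass padlock standing up, 45 mm wide, 64 mm high with its steel shackle. Origin: centre of its underside.
- lock_cylinder: Bystander: brass profile lock cylinder, 62 mm long, 33 mm high, standing on its narrow foot. Origin: centre of its underside.
- screwdriver: Bystander: screwdriver with an orange handle, 190 mm long, lying. Origin: on the bench below its middle.
- tin: Bystander: plain steel tin, 56 mm across, 55 mm high. Origin: centre of its underside.
Mind the look-alikes: they are no part of the job. What is shaped like the part that bears cap_center but pink is not meant.

How it is judged:
By the outcome, as a careful person would: the job done as asked, in the order asked, and still so for the second after the job is handed in, with the robot touching nothing.
It also fails if it takes over 72 s, if anything falls off the work surface, if the arm or the gripper's body presses on something with over 40 N, if the wrist force passes 120 N, or if a joint passes its speed limit or range.

## Working session

There is one attempt and no reset: what is moved stays moved. The work goes in short steps, Python scripts to look and compute and a tool call to move; the robot and the scene stay as the last step left them, time stands still between calls to the robot, and variables do not carry over. Pictures are saved under pics/ and viewed, at most 10 in all, crops included, and the job is handed in when it is done.

Besides the shell and the picture viewer there is one more tool, called after "Call:" as a command line: name --argument value ..., lists and objects as JSON in quotes. arm_command: Moves the arm, as the interface text tells. Its arguments: {"type":"object","properties":{"increments":{"type":"array","items":{"type":"object","properties":{"slide":{"type":"array","items":{"type":"number"}},"spin":{"type":"number"},"jaw":{"type":"number"}}}},"force":{"type":"number"}},"required":["increments"]}

```bash
mkdir -p pics; ls
cat > h.py <<'E'
import numpy as np,cv2
from rig import env
def w(cam,row,col,d):
    m=env.camera_model(cam);K=np.array(m["camera_matrix"]);T=np.array(m["extrinsics"])
    x=(col-K[0,2])/K[0,0]*d;y=(row-K[1,2])/K[1,1]*d
    return (T@[x,-y,-d,1])[:3]
def ray(cam,row,col,z):
    a=w(cam,row,col,0.);b=w(cam,row,col,1.)
    return a+(b-a)*(z-a[2])/(b[2]-a[2])
def px(cam,p):
    m=env.camera_model(cam);K=np.array(m["camera_matrix"]);T=np.array(m["extrinsics"])
    q=np.linalg.inv(T)@np.r_[p,1];return (K[1,2]-K[1,1]*q[1]/-q[2], K[0,2]+K[0,0]*q[0]/-q[2])
E
python3 - <<'E'
from h import *
for c in("top","side"):
    p,d=env.snapshot(c);cv2.imwrite(f"pics/{c}0.png",p[:,:,::-1]);np.save(c+"d.npy",d)
    m=env.camera_model(c);print(c,m)
    for q in("stud_top","nut_grip","tall_nut","flat_nut","cap_center","key_vise"):
        print(q,[(np.round(r["location"]),round(r["score"],2)) for r in env.tip_of(c,q)][:4])
    print([(np.round(r["rect"]),round(r["score"],2)) for r in env.boxes_of(c,"cap_center")][:4])
    print([(np.round(r["rect"]),round(r["score"],2)) for r in env.boxes_of(c,"tall_nut")][:4])
print(env.get_state())
E
```

```text
pics
top {'camera_matrix': array([[552.53365965,   0.        , 320.38120565],
       [  0.        , 552.53365965, 239.79459442],
       [  0.        ,   0.        ,   1.        ]]), 'extrinsics': array([[ 0.02589938,  0.99774314, -0.06195031,  0.49422575],
       [-0.99936491,  0.02432464, -0.0260401 , -0.00946389],
       [-0.02447442,  0.06258539,  0.99773948,  1.16930533],
       [ 0.        ,  0.        ,  0.        ,  1.        ]])}
stud_top [(array([226., 369.]), 0.55), (array([338., 283.]), 0.33)]
nut_grip [(array([229., 366.]), 0.53)]
tall_nut [(array([230., 368.]), 0.69)]
flat_nut [(array([233., 369.]), 0.58)]
cap_center [(array([247., 463.]), 0.71), (array([259., 493.]), 0.6)]
key_vise [(array([231., 366.]), 0.56)]
[]
[(array([360., 220., 379., 239.]), 0.62)]
side {'camera_matrix': array([[576.37829599,   0.        , 311.16286901],
       [  0.        , 576.37829599, 238.89107757],
       [  0.        ,   0.        ,   1.        ]]), 'extrinsics': array([[ 0.95036423,  0.21977874, -0.2202388 ,  0.28058154],
       [-0.31037291,  0.61999221, -0.72060968, -0.85808052],
      
[... 523 characters left out ...]
joint_pos': array([-72.17023334,  24.89549628,   1.43342743,  90.13863662,
        -0.66611384,  64.9754462 ,  -4.30339025]), 'joint_vel': array([ 0.00577314, -0.10677211,  0.02395159,  0.10376817,  0.05201969,
        0.00461675,  0.0255312 ]), 'joint_torque': array([ 4.47339962e-04, -6.70258069e+01,  1.02398325e+00, -3.16559780e+01,
        1.53900718e-02,  2.21105482e-03,  4.90216763e-06]), 'position': array([0.25132463, 0.57223222, 0.23131163]), 'orientation': array([-1.79998739e+02, -1.10304339e-04,  1.56284772e+02]), 'ft_force': array([-0.22328251,  0.69675977, -0.09931602]), 'torque': array([-0.00192182,  0.00073634,  0.00329268]), 'grip_force': 0.0, 'grip_width': 0.08529507116268098}
```

Run:
```python
from h import *
a=cv2.imread("pics/side0.png");b=cv2.imread("pics/top0.png")
A=cv2.resize(a[225:425,290:440],None,fx=2.6,fy=2.6,interpolation=2)
B=cv2.resize(b[180:310,330:515],None,fx=2.16,fy=2.16,interpolation=2)
o=np.zeros((520,800,3),np.uint8);o[:520,:390]=A;o[:B.shape[0],395:395+B.shape[1]]=B[:,:405];cv2.imwrite("pics/crop0.png",o)
dt=np.load("topd.npy");ds=np.load("sided.npy")
print("stud top",ray("top",226,369,.122),ray("side",252,342,.122))
for z,q in((.014,(247,463)),(.014,(259,493))):print("cap top",ray("top",*q,z))
for q in((401,371),(370,367)):print("cap side",ray("side",*q,.014))
# nut depth
P=np.array([[w("top",r,c,dt[r,c]) for c in range(355,384)] for r in range(215,245)])
np.set_printoptions(linewidth=250)
print((P[::2,::2,2]*1000).round().astype(int))
```

```text
stud top [ 0.5877376  -0.07375971  0.122     ] [ 0.58602322 -0.06613696  0.122     ]
cap top [ 0.55817702 -0.27646057  0.014     ]
cap top [ 0.53477224 -0.33857142  0.014     ]
cap side [ 0.54124921 -0.33691052  0.014     ]
cap side [ 0.55956302 -0.27364993  0.014     ]
[[  17   13   12   41   42   42   46   43   42   11   12   17   13    6    1]
 [  14   14   44   42   42   45   43   45   47   46   12   18   12   18    0]
 [  29   44   43   43   40   42   46   48   46   43   15   14   16   15   -2]
 [  44   43   45   42   44   40  101  105   43   45   40   15   11   13   15]
 [  43   44   38   63   99  103  102  100  103  101  105   40   12   15   14]
 [  42   43   62  101   96  101 1169  119   99  103   97   43   40   12   17]
 [  42   48   58  100  103  100  117  124  119  101  103   40   42   43   16]
 [  39   45   59  100  103  101  117  119  121  100  106   43   43   46   15]
 [  42   50   58  100   99  102  103  101  103  100   99   48   48   45   43]
 [  40   42   59   95  102  101  102   98  102  101   98   46   47   42   42]
 [  44   44   55   69   88  100  101   98  101   59   61   44   43   42   46]
 [  45   46   45   51   59   58   82   99   59   58   43   48   45   40   43]
 [  27   42   45   45   44   60   61   53   36   46   39   46   44   43   28]
 [  15   36   44   43   42   49   44   45   43   41   43   45   44   31   10]
 [  18   28   45   44   42   45   43   41   49   45   42   43   11   16   14]]
```

View pics/top0.png

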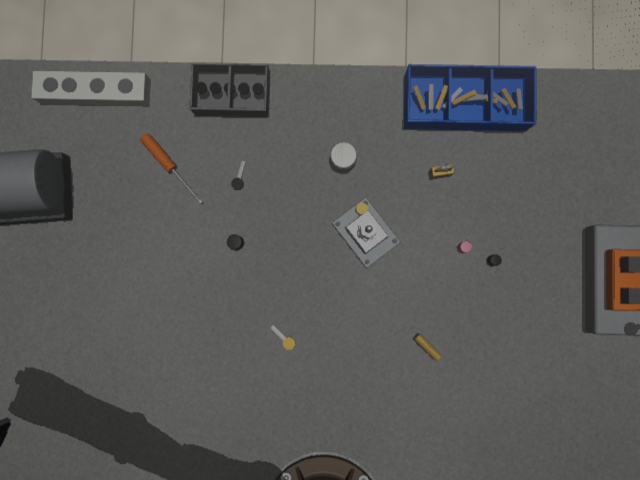

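View pics/crop0.png

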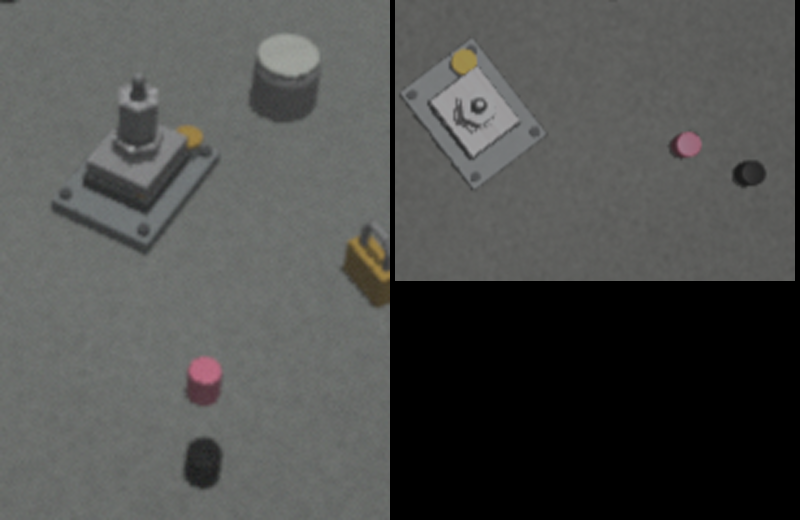

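Candidates for the cap in the top image are pink at (247,463) and black at (259,493). The larger black object at (242,235) is the waisted spool. The black plain cylinder at (259,493) is the cap. Next I'll measure the nut's yaw.

Run:
```python
from h import *
I={};D={}
for c in("top","side"):
    s=[env.snapshot(c) for _ in range(8)]
    I[c]=np.mean([x[0] for x in s],0).astype(np.uint8)
    d=np.array([x[1] for x in s]);d[d==0]=np.nan;D[c]=np.nanmedian(d,0)
    np.savez(c+"avg.npz",i=I[c],d=D[c])
P=np.array([w("top",r,c,D["top"][r,c]) for r in range(212,246) for c in range(352,388)])
z=P[:,2];m=(z>.092)&(z<.11);print("nut top",P[m].mean(0),np.median(z[m]),m.sum())
m2=z>.113;print("stud",P[m2].mean(0),m2.sum())
# supersampled hex mask fit in image using depth mask
mask=np.array([[w("top",r,c,D["top"][r,c])[2]>.085 for c in range(352,388)] for r in range(212,246)])
from scipy.optimize import minimize
def render(x,y,yaw,h):
    o=np.zeros((34*8,36*8),np.uint8)
    a=np.radians(yaw+30+60*np.arange(6));R=.030/np.sqrt(3)
    for zz in(h,h-.008):
        q=np.array([px("top",[x+R*np.cos(t),y+R*np.sin(t),zz]) for t in a])
        cv2.fillConvexPoly(o,np.round((q[:,::-1]-[352,212]+.5)*8).astype(int),1)
    return cv2.resize(o.astype(np.float32),(36,34),interpolation=cv2.INTER_AREA)
c=P[m].mean(0)
for yaw in range(0,60,5):
    f=min((np.abs(render(c[0]+dx,c[1]+dy,yaw,np.median(z[m]))-mask).sum(),dx,dy) for dx in np.arange(-.004,.0041,.001) for dy in np.arange(-.004,.0041,.001))
    print(yaw,np.round(f,3))
k=np.array([w("top",r,cc,D["top"][r,cc]) for r in range(250,270) for cc in range(482,506)]);m=k[:,2]>.02
print("cap",k[m].mean(0),m.sum(),k[m].min(0),k[m].max(0))
A=cv2.resize(I["side"][245:305,315:370],None,fx=9,fy=9,interpolation=2)[:,:,::-1]
B=cv2.resize(I["top"][212:246,352:388],None,fx=8,fy=8,interpolation=2)[:,:,::-1]
o=np.zeros((540,800,3),np.uint8);o[:,:495]=A;o[:272,500:788]=B
C=cv2.resize(I["top"][240:272,480:512],None,fx=8,fy=8,interpolation=2)[:,:,::-1];o[280:536,500:756]=C
cv2.imwrite("pics/crop1.png",o)
```

```text
nut top [ 0.58458716 -0.07363452  0.10084134] 0.10088420935207076 189
stud [ 0.58465425 -0.07394762  0.12003517] 24Traceback (most recent call last):
  File "<stdin>", line 23, in <module>
  File "<stdin>", line 23, in <genexpr>
  File "<stdin>", line 18, in render
  File "h.py", line 11, in px
    m=env.camera_model(cam);K=np.array(m["camera_matrix"]);T=np.array(m["extrinsics"])
ValueError: time passes only in moves, steps and waits
```

```bash
python3 - <<'E'
s=open('h.py').read()
s=s.replace("def w(","CM={c:env.camera_model(c) for c in('top','side')}\ndef w(",1).replace("env.camera_model(cam)","CM[cam]");open('h.py','w').write(s)
E
cat > yaw.py <<'E'
from h import *
I={};D={}
for c in("top","side"):
    f=np.load(c+"avg.npz");I[c]=f["i"];D[c]=f["d"]
P=np.array([[w("top",r,c,D["top"][r,c]) for c in range(352,388)] for r in range(212,246)])
mask=P[:,:,2]>.085;h=.101
def render(x,y,yaw):
    o=np.zeros((34*8,36*8),np.uint8)
    a=np.radians(yaw+30+60*np.arange(6));R=.030/np.sqrt(3)
    for zz in(h,h-.008):
        q=np.array([px("top",[x+R*np.cos(t),y+R*np.sin(t),zz]) for t in a])
        cv2.fillConvexPoly(o,np.round((q[:,::-1]-[352,212]+.5)*8).astype(int),1)
    return cv2.resize(o.astype(np.float32),(36,34),interpolation=cv2.INTER_AREA)
for yaw in range(0,60,5):
    print(yaw,np.round(min((np.abs(render(.5846+dx,-.0737+dy,yaw)-mask).sum(),dx,dy) for dx in np.arange(-.003,.0031,.001) for dy in np.arange(-.003,.0031,.001)),3))
S=np.array([[w("side",r,c,D["side"][r,c]) for c in range(325,360)] for r in range(240,300)]).reshape(-1,3)
m=(S[:,2]>.074)&(S[:,2]<.096);q=S[m]-[.5846,-.0737,0];a=np.degrees(np.arctan2(q[:,1],q[:,0]))
print("side pts",m.sum())
for b in np.arange(-150,40,10):
    k=(a>=b)&(a<b+10)
    if k.sum()>2:print(b,k.sum(),np.hypot(*q[k][:,:2].T).mean().round(4))
k=np.array([w("top",r,cc,D["top"][r,cc]) for r in range(250,270) for cc in range(482,506)]);m=k[:,2]>.02
print("cap",k[m].mean(0),m.sum(),k[m].min(0),k[m].max(0))
A=cv2.resize(I["side"][245:305,315:370],None,fx=9,fy=9,interpolation=2)[:,:,::-1]
B=cv2.resize(I["top"][212:246,352:388],None,fx=8,fy=8,interpolation=2)[:,:,::-1]
C=cv2.resize(I["top"][240:272,480:512],None,fx=8,fy=8,interpolation=2)[:,:,::-1]
o=np.zeros((540,800,3),np.uint8);o[:,:495]=A;o[:272,500:788]=B;o[280:536,500:756]=C
cv2.imwrite("pics/crop1.png",np.clip(o*1.4,0,255).astype(np.uint8))
E
python3 yaw.py
```

```text
0 [30.859  0.     0.   ]
5 [33.344  0.     0.   ]
10 [33.828  0.     0.   ]
15 [33.328  0.     0.   ]
20 [31.266  0.     0.   ]
25 [27.422  0.     0.   ]
30 [22.438  0.     0.   ]
35 [16.672  0.     0.   ]
40 [14.078  0.     0.   ]
45 [16.875  0.     0.   ]
50 [22.734  0.     0.   ]
55 [27.312  0.     0.   ]
side pts 116
-150 8 0.0121
-140 8 0.0127
-130 8 0.0129
-120 9 0.0141
-110 8 0.015
-100 8 0.014
-90 8 0.0137
-80 10 0.0139
-70 9 0.0141
-60 10 0.0153
-50 8 0.0169
cap [ 0.53354503 -0.33938067  0.02754054] 113 [ 0.5221326  -0.35117814  0.02141577] [ 0.54474899 -0.32826428  0.02969572]
```

View pics/crop1.png

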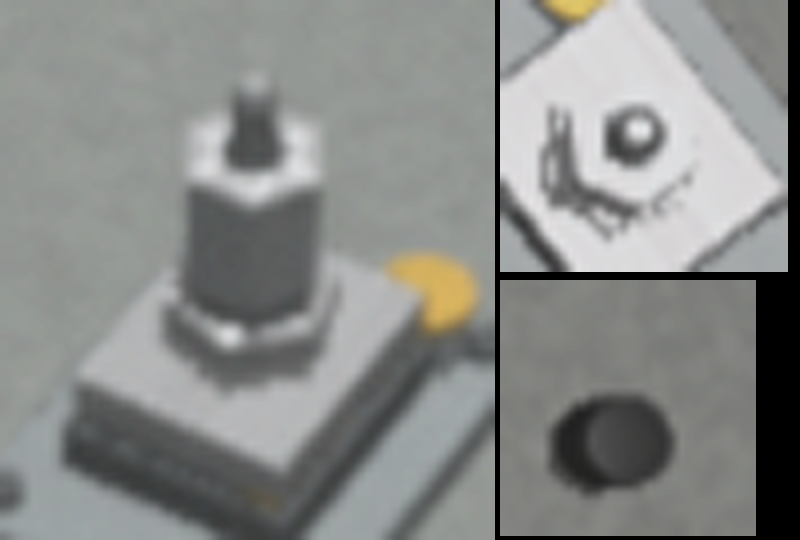

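The yaw fit shows two flats facing about 40° (mod 60°), and the side points agree. In the crop, the nut and stud are clear of the vise jaws and the black cap stands on its own. Moving over the nut.

Call:
arm_command --increments '[{"slide": [-0.0404,-0.0326,0]},{"slide": [-0.0404,-0.0326,0]},{"slide": [-0.0404,-0.0326,0]},{"slide": [-0.0404,-0.0326,0]},{"slide": [-0.0404,-0.0326,0]},{"slide": [-0.0404,-0.0326,0]},{"slide": [-0.0404,-0.0326,0],"jaw": 1},{"slide": [-0.0404,-0.0326,0],"jaw": 1}]'

```text
validation failed for argument at $.in...
```

Call:
arm_command --increments '[{"slide": [-0.0404,-0.0326,0]},{"slide": [-0.0404,-0.0326,0]},{"slide": [-0.0404,-0.0326,0]},{"slide": [-0.0404,-0.0326,0]},{"slide": [-0.0404,-0.0326,0]},{"slide": [-0.0404,-0.0326,0],"spin": -8},{"slide": [0,0,0],"spin": -10},{"slide": [0,0,0],"spin": -10}]'

```text
validation failed for argument at $.in...
```

Run:
```python
from h import *
s=env.get_state();print(s)
```

```text
{'time': 1.7, 'joint_pos': array([-72.17128125,  24.89536353,   1.43118161,  90.14019609,
        -0.66415878,  64.97383358,  -4.30353989]), 'joint_vel': array([-0.06866296,  0.06213001,  0.05452031,  0.01308773, -0.03134883,
        0.08557058, -0.05919067]), 'joint_torque': array([-8.24512099e-04, -6.70269299e+01,  1.02409601e+00, -3.16556919e+01,
        1.56195508e-02,  2.50754740e-03,  3.68071014e-06]), 'position': array([0.25130213, 0.57223668, 0.23130208]), 'orientation': array([-1.79998961e+02,  7.05817199e-04,  1.56288518e+02]), 'ft_force': array([ 0.85872459, -0.24425163, -0.20953   ]), 'torque': array([-0.02629811,  0.024569  , -0.03406336]), 'grip_force': 0.0, 'grip_width': 0.08494806479577559}
```

Call:
arm_command --increments '[{"slide": [-0.0404,-0.0326,0],"spin": 0,"jaw": 1},{"slide": [-0.0404,-0.0326,0],"spin": 0,"jaw": 1},{"slide": [-0.0404,-0.0326,0],"spin": 0,"jaw": 1},{"slide": [-0.0404,-0.0326,0],"spin": 0,"jaw": 1},{"slide": [-0.0404,-0.0326,0],"spin": 0,"jaw": 1},{"slide": [-0.0404,-0.0326,0],"spin": 0,"jaw": 1},{"slide": [-0.0404,-0.0326,0],"spin": 0,"jaw": 1},{"slide": [-0.0404,-0.0326,0],"spin": 0,"jaw": 1}]'

```text
time: 2.7
position: [0.4431, 0.202, 0.2317]
orientation: [180.0, 0.0, 156.3]
ft_force: [0.6, 0.5, -0.4]
grip_width: 0.0852
grip_force: 0.0
```

Call:
arm_command --increments '[{"slide": [-0.0404,-0.0326,0],"spin": 0,"jaw": 1},{"slide": [-0.0404,-0.0326,0],"spin": 0,"jaw": 1},{"slide": [-0.0404,-0.0326,0],"spin": 0,"jaw": 1},{"slide": [-0.0404,-0.0326,0],"spin": 0,"jaw": 1},{"slide": [-0.0404,-0.0326,0],"spin": 0,"jaw": 1},{"slide": [-0.0404,-0.0326,0],"spin": -8,"jaw": 1},{"slide": [0,0,0],"spin": -10,"jaw": 1},{"slide": [0,0,0],"spin": -10,"jaw": 1}]'

```text
time: 3.7
position: [0.5858, -0.074, 0.2311]
orientation: [-180.0, -0.0, -175.5]
ft_force: [-0.2, 0.3, -0.0]
grip_width: 0.0853
grip_force: 0.0
```

Run:
```python
from h import *
s=env.get_state()
for k in("time","joint_pos","position","orientation","ft_force","torque"):print(k,s[k])
```

```text
time 3.7
joint_pos [ -7.63009933  21.73802677  13.34564931  95.96250862  -5.49855319
  62.95226629 101.82909987]
position [ 0.58577393 -0.07399133  0.23108325]
orientation [-1.79993404e+02 -1.25705367e-02 -1.75475403e+02]
ft_force [-0.21983025  0.2752591  -0.0279185 ]
torque [ 0.03578562  0.00337375 -0.04806655]
```

Call:
arm_command --increments '[{"slide": [0,0.001,0.03],"spin": -5.5,"jaw": 1},{"slide": [0,0,0.04],"spin": 0,"jaw": 0.8},{"slide": [0,0,0.04],"spin": 0,"jaw": 0.6},{"slide": [0,0,0.03],"spin": 0,"jaw": 0.5},{"slide": [0,0,0.021],"spin": 0,"jaw": 0.5},{"slide": [0,0,0],"spin": 0,"jaw": 0.5}]' --force 60

```text
time: 4.45
position: [0.5844, -0.072, 0.0689]
orientation: [180.0, -0.2, -170.2]
ft_force: [0.2, 0.5, -0.2]
grip_width: 0.0426
grip_force: 0.0
```

```bash
cat > st.py <<'E'
from h import *
s=env.get_state()
for k in("time","joint_pos","position","orientation","ft_force","torque","grip_width","grip_force"):print(k,np.round(s[k],4))
E
python3 - <<'E'
from h import *
for c in("side",):
    p,d=env.snapshot(c);cv2.imwrite("pics/g1.png",cv2.resize(p[190:320,270:430],None,fx=4,fy=4,interpolation=2)[:,:,::-1])
import st
E
```

```text
time 4.5
joint_pos [ -5.1632  31.8998   9.9731 105.4025  -7.6522  43.4039 108.6945]
position [ 0.5853 -0.0721  0.0702]
orientation [ 1.799874e+02 -5.870000e-02 -1.702138e+02]
ft_force [ 0.0437  0.5357 -0.4737]
torque [-0.0003  0.0067  0.0152]
grip_width 0.0429
grip_force 0.0
```

View pics/g1.png

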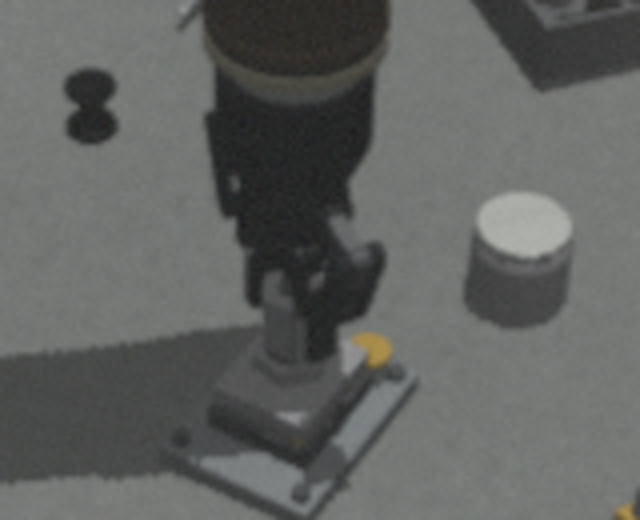

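The fingers straddle the nut in the centre of the picture. Closing.

Call:
arm_command --increments '[{"slide": [0,0,0],"spin": 0,"jaw": 0.3},{"slide": [0,0,0],"spin": 0,"jaw": 0.2},{"slide": [0,0,0],"spin": 0,"jaw": 0.2},{"slide": [0,0,0],"spin": 0,"jaw": 0.2}]' --force 60

```text
time: 5.0
position: [0.5865, -0.0733, 0.0717]
orientation: [-179.9, 0.1, -170.3]
ft_force: [-1.1, -4.6, 5.6]
grip_width: 0.0293
grip_force: 61.0
```

```bash
python3 st.py
```

```text
time 5.0
joint_pos [ -5.1406  31.7778  10.0592 105.3486  -7.6184  43.3748 108.6948]
position [ 0.5865 -0.0733  0.0717]
orientation [-1.799140e+02  1.315000e-01 -1.702796e+02]
ft_force [-1.1135 -4.6436  5.6492]
torque [-0.9876  0.1538 -0.1895]
grip_width 0.0293
grip_force 61.0245
```

Call:
arm_command --increments '[{"slide": [0,-0.001,-0.001],"spin": 0,"jaw": 0.2},{"slide": [0,0,0.0002],"spin": 5,"jaw": 0.2},{"slide": [0,0,0.0002],"spin": 5,"jaw": 0.2},{"slide": [0,0,0.0002],"spin": 5,"jaw": 0.2}]' --force 80

```text
time: 5.5
position: [0.5866, -0.0736, 0.0714]
orientation: [-180.0, 0.1, 174.6]
ft_force: [2.2, -4.5, 1.6]
grip_width: 0.0288
grip_force: 80.4
```

```bash
python3 st.py
```

```text
time 5.5
joint_pos [ -7.9652  32.0904  14.1969 105.5699 -10.8571  43.5369  96.6734]
position [ 0.5866 -0.0736  0.0714]
orientation [-1.799708e+02  1.135000e-01  1.746409e+02]
ft_force [ 2.1637 -4.4855  1.6467]
torque [-0.8915 -0.2214  0.1679]
grip_width 0.0288
grip_force 80.3762
```

Call:
arm_command --increments '[{"slide": [0,0,0.0002],"spin": 5,"jaw": 0.2},{"slide": [0,0,0.0002],"spin": 5,"jaw": 0.2},{"slide": [0,0,0.0002],"spin": 5,"jaw": 0.2}]'

```text
time: 5.88
position: [0.5865, -0.074, 0.0709]
orientation: [-180.0, 0.1, 159.6]
ft_force: [1.8, -5.5, 3.1]
grip_width: 0.0289
grip_force: 80.5
```

```bash
python3 st.py
```

```text
time 5.875
joint_pos [-10.8072  32.5193  18.3684 105.8475 -14.1118  43.739   84.7391]
position [ 0.5865 -0.074   0.0709]
orientation [-1.799829e+02  1.207000e-01  1.596293e+02]
ft_force [ 1.7681 -5.4757  3.102 ]
torque [-1.0784 -0.1519  0.2485]
grip_width 0.0289
grip_force 80.515
```

```bash
cat > tq.py <<'E'
from rig import env
import numpy as np
S=[env.get_state()]
for _ in range(3):
    env.snapshot("side");S.append(env.get_state())
print([round(float(s["torque"][2]),3) for s in S],"mean",np.mean([s["torque"][2] for s in S]).round(3),"F",np.mean([s["ft_force"] for s in S],0).round(1),"yaw",round(float(S[-1]["orientation"][2]),2),S[-1]["position"].round(4),"q",S[-1]["joint_pos"].round(0),S[-1]["time"])
E
python3 tq.py
```

```text
[0.249, 0.095, -0.03, -0.135] mean 0.045 F [ 1.2 -4.9  3.1] yaw 159.73 [ 0.5865 -0.074   0.0709] q [-11.  33.  18. 106. -14.  44.  85.] 6.025
```

Call:
arm_command --increments '[{"slide": [-0.0003,-0.0009,0.0001],"spin": 3,"jaw": 0.2},{"slide": [0,0,0.0001],"spin": 3,"jaw": 0.2},{"slide": [0,0,0.0001],"spin": 3,"jaw": 0.2},{"slide": [0,0,0.0001],"spin": 3,"jaw": 0.2}]'

```text
time: 6.52
position: [0.5864, -0.0742, 0.0705]
orientation: [180.0, 0.1, 147.7]
ft_force: [0.1, -2.7, 3.6]
grip_width: 0.0292
grip_force: 80.6
```

```bash
python3 tq.py
```

```text
[0.234, 0.152, 0.067, -0.044] mean 0.102 F [ 0.1 -2.9  4.7] yaw 147.84 [ 0.5864 -0.0742  0.0705] q [-13.  33.  22. 106. -17.  44.  75.] 6.675
```

Create t1.py:
```python
from rig import env
s=env.get_state();print("tz",s["torque"][2].round(3),"F",s["ft_force"].round(1),"yaw",s["orientation"][2].round(2),s["position"].round(4),"q",s["joint_pos"].round(0),"w",round(s["grip_width"],4),s["time"])
```

```text
(no output)
```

Call:
arm_command --increments '[{"slide": [0,0,0.0001],"spin": 3,"jaw": 0.2},{"slide": [0,0,0.0001],"spin": 3,"jaw": 0.2}]'

```text
time: 6.92
position: [0.5864, -0.0743, 0.0703]
orientation: [180.0, 0.1, 141.8]
ft_force: [0.6, -3.4, 5.7]
grip_width: 0.0286
grip_force: 80.9
```

```bash
python3 t1.py
```

```text
tz 0.184 F [ 0.6 -3.4  5.7] yaw 141.78 [ 0.5864 -0.0743  0.0703] q [-14.  33.  23. 106. -18.  44.  71.] w 0.0286 6.925
```

Call:
arm_command --increments '[{"slide": [0,0,0.0001],"spin": 3,"jaw": 0.2}]'

```text
time: 7.05
position: [0.5864, -0.0744, 0.0702]
orientation: [180.0, 0.1, 138.8]
ft_force: [0.2, -3.8, 6.0]
grip_width: 0.0288
grip_force: 80.9
```

```bash
python3 t1.py
```

```text
tz 0.205 F [ 0.2 -3.8  6. ] yaw 138.78 [ 0.5864 -0.0744  0.0702] q [-15.  33.  24. 106. -19.  44.  68.] w 0.0288 7.05
```

Call:
arm_command --increments '[{"slide": [0,0,0.0001],"spin": 3,"jaw": 0.2}]'

```text
time: 7.18
position: [0.5863, -0.0744, 0.0701]
orientation: [180.0, 0.1, 135.8]
ft_force: [-0.3, -4.0, 6.8]
grip_width: 0.0288
grip_force: 80.9
```

```bash
python3 t1.py
```

```text
tz 0.204 F [-0.3 -4.   6.8] yaw 135.78 [ 0.5863 -0.0744  0.0701] q [-15.  33.  25. 106. -19.  44.  66.] w 0.0288 7.175
```

Call:
arm_command --increments '[{"slide": [0,0,0.0001],"spin": 3,"jaw": 0.2}]'

```text
time: 7.3
position: [0.5863, -0.0744, 0.0699]
orientation: [180.0, 0.1, 132.8]
ft_force: [0.0, -4.2, 5.6]
grip_width: 0.0288
grip_force: 80.9
```

```bash
python3 t1.py
```

```text
tz 0.174 F [ 0.  -4.2  5.6] yaw 132.78 [ 0.5863 -0.0744  0.0699] q [-16.  34.  26. 106. -20.  44.  64.] w 0.0288 7.3
```

Call:
arm_command --increments '[{"slide": [0,-0.0003,0.0001],"spin": 3,"jaw": 0.2},{"slide": [0,-0.0003,0.0001],"spin": 3,"jaw": 0.2},{"slide": [0,0,0.0001],"spin": 3,"jaw": 0.2}]'

```text
time: 7.68
position: [0.5861, -0.0746, 0.0697]
orientation: [179.9, 0.1, 123.8]
ft_force: [0.3, -3.4, 4.9]
grip_width: 0.0287
grip_force: 80.8
```

```bash
python3 t1.py
```

```text
tz 0.205 F [ 0.3 -3.4  4.9] yaw 123.79 [ 0.5861 -0.0746  0.0697] q [-17.  34.  28. 107. -22.  45.  57.] w 0.0287 7.675
```

Call:
arm_command --increments '[{"slide": [0,0,0.0001],"spin": 3,"jaw": 0.2}]'

```text
time: 7.8
position: [0.5861, -0.0746, 0.0695]
orientation: [179.9, 0.1, 120.8]
ft_force: [0.1, -4.3, 4.7]
grip_width: 0.0287
grip_force: 80.9
```

```bash
python3 t1.py
```

```text
tz 0.197 F [ 0.1 -4.3  4.7] yaw 120.79 [ 0.5861 -0.0746  0.0695] q [-18.  34.  29. 107. -23.  45.  54.] w 0.0287 7.8
```

Call:
arm_command --increments '[{"slide": [0,0,0.0001],"spin": 3,"jaw": 0.2}]'

```text
time: 7.92
position: [0.586, -0.0747, 0.0694]
orientation: [179.9, 0.1, 117.8]
ft_force: [0.6, -2.9, 6.0]
grip_width: 0.0287
grip_force: 80.9
```

```bash
python3 t1.py
```

```text
tz 0.2 F [ 0.6 -2.9  6. ] yaw 117.78 [ 0.586  -0.0747  0.0694] q [-18.  34.  30. 107. -24.  45.  52.] w 0.0287 7.925
```

Call:
arm_command --increments '[{"slide": [0,0,0.0001],"spin": 3,"jaw": 0.2}]'

```text
time: 8.05
position: [0.586, -0.0748, 0.0694]
orientation: [179.9, 0.1, 114.8]
ft_force: [-1.5, -3.8, 6.3]
grip_width: 0.029
grip_force: 80.9
```

```bash
python3 t1.py
```

```text
tz 0.207 F [-1.5 -3.8  6.3] yaw 114.78 [ 0.586  -0.0748  0.0694] q [-19.  35.  31. 107. -24.  45.  49.] w 0.029 8.05
```

Baseline is about 0.20. Continuing.

Call:
arm_command --increments '[{"slide": [0,0,0.0001],"spin": 3,"jaw": 0.2},{"slide": [0,0,0.0001],"spin": 3,"jaw": 0.2}]'

```text
time: 8.3
position: [0.5859, -0.0747, 0.0692]
orientation: [179.9, 0.0, 108.8]
ft_force: [-0.8, -4.1, 6.4]
grip_width: 0.029
grip_force: 81.0
```

```bash
python3 t1.py
```

```text
tz 0.192 F [-0.8 -4.1  6.4] yaw 108.78 [ 0.5859 -0.0747  0.0692] q [-20.  35.  32. 107. -26.  46.  45.] w 0.029 8.3
```

Call:
arm_command --increments '[{"slide": [0,0,0.0001],"spin": 3,"jaw": 0.2},{"slide": [0,0,0.0001],"spin": 3,"jaw": 0.2}]'

```text
time: 8.55
position: [0.5858, -0.0748, 0.0689]
orientation: [179.9, 0.0, 102.8]
ft_force: [-0.6, -4.4, 7.1]
grip_width: 0.0291
grip_force: 81.0
```

```bash
python3 t1.py
```

```text
tz 0.264 F [-0.6 -4.4  7.1] yaw 102.78 [ 0.5858 -0.0748  0.0689] q [-21.  35.  34. 107. -27.  46.  40.] w 0.0291 8.55
```

Call:
arm_command --increments '[{"slide": [0,0,0.0001],"spin": 3,"jaw": 0.2},{"slide": [0,0,0.0001],"spin": 3,"jaw": 0.2}]'

```text
time: 8.8
position: [0.5857, -0.0749, 0.0687]
orientation: [179.9, 0.0, 96.8]
ft_force: [-2.1, -3.8, 7.7]
grip_width: 0.0289
grip_force: 81.1
```

```bash
python3 t1.py
```

```text
tz 0.191 F [-2.1 -3.8  7.7] yaw 96.77 [ 0.5857 -0.0749  0.0687] q [-22.  36.  36. 107. -28.  46.  35.] w 0.0289 8.8
```

Call:
arm_command --increments '[{"slide": [0,0,0.0001],"spin": 3,"jaw": 0.2},{"slide": [0,0,0.0001],"spin": 3,"jaw": 0.2}]'

```text
time: 9.05
position: [0.5855, -0.0749, 0.0685]
orientation: [179.9, 0.0, 90.8]
ft_force: [-1.2, -4.9, 7.9]
grip_width: 0.0286
grip_force: 81.2
```

```bash
python3 t1.py
```

```text
tz 0.213 F [-1.2 -4.9  7.9] yaw 90.77 [ 0.5855 -0.0749  0.0685] q [-23.  36.  37. 107. -30.  47.  31.] w 0.0286 9.05
```

Call:
arm_command --increments '[{"slide": [0,0,0.0001],"spin": 3,"jaw": 0.2}]'

```text
time: 9.18
position: [0.5855, -0.0749, 0.0684]
orientation: [179.9, 0.0, 87.8]
ft_force: [-2.0, -4.0, 8.7]
grip_width: 0.0287
grip_force: 81.2
```

```bash
python3 t1.py
```

```text
tz 0.144 F [-2.  -4.   8.7] yaw 87.77 [ 0.5855 -0.0749  0.0684] q [-24.  37.  38. 107. -30.  47.  28.] w 0.0287 9.175
```

Call:
arm_command --increments '[{"slide": [0,0,0.0001],"spin": 3,"jaw": 0.2}]'

```text
time: 9.3
position: [0.5854, -0.0749, 0.0683]
orientation: [180.0, 0.0, 84.8]
ft_force: [-2.8, -3.4, 9.0]
grip_width: 0.029
grip_force: 81.2
```

```bash
python3 t1.py
```

```text
tz 0.162 F [-2.8 -3.4  9. ] yaw 84.77 [ 0.5854 -0.0749  0.0683] q [-24.  37.  39. 107. -31.  47.  26.] w 0.029 9.3
```

Call:
arm_command --increments '[{"slide": [0,0,0.0001],"spin": 3,"jaw": 0.2}]'

```text
time: 9.43
position: [0.5854, -0.0749, 0.0682]
orientation: [180.0, 0.0, 81.8]
ft_force: [-3.0, -3.6, 9.0]
grip_width: 0.0288
grip_force: 81.3
```

```bash
python3 t1.py
```

```text
tz 0.186 F [-3.  -3.6  9. ] yaw 81.77 [ 0.5854 -0.0749  0.0682] q [-25.  37.  40. 107. -32.  47.  24.] w 0.0288 9.425
```

Call:
arm_command --increments '[{"slide": [-0.0005,-0.0003,-0.0003],"spin": 3,"jaw": 0.2},{"slide": [-0.0004,-0.0003,-0.0003],"spin": 3,"jaw": 0.2}]'

```text
time: 9.68
position: [0.5852, -0.0749, 0.0682]
orientation: [179.9, -0.0, 75.8]
ft_force: [3.8, -2.3, -5.4]
grip_width: 0.0291
grip_force: 79.8
```

```bash
python3 t1.py
```

```text
tz 0.184 F [ 3.8 -2.3 -5.4] yaw 75.81 [ 0.5852 -0.0749  0.0682] q [-26.  38.  42. 107. -33.  48.  19.] w 0.0291 9.675
```

Call:
arm_command --increments '[{"slide": [0,0,0.0001],"spin": 3,"jaw": 0.2}]'

```text
time: 9.8
position: [0.5851, -0.0749, 0.068]
orientation: [179.9, -0.0, 72.8]
ft_force: [1.2, -3.8, -0.6]
grip_width: 0.0285
grip_force: 80.0
```

```bash
python3 t1.py
```

```text
tz 0.198 F [ 1.2 -3.8 -0.6] yaw 72.81 [ 0.5851 -0.0749  0.068 ] q [-26.  38.  42. 107. -34.  48.  17.] w 0.0285 9.8
```

Call:
arm_command --increments '[{"slide": [0,0,0.0001],"spin": 3,"jaw": 0.2}]'

```text
time: 9.93
position: [0.5851, -0.0749, 0.0679]
orientation: [179.9, -0.0, 69.8]
ft_force: [1.0, -3.7, -0.3]
grip_width: 0.0288
grip_force: 80.0
```

```bash
python3 t1.py
```

```text
tz 0.268 F [ 1.  -3.7 -0.3] yaw 69.82 [ 0.5851 -0.0749  0.0679] q [-27.  38.  43. 107. -34.  48.  14.] w 0.0288 9.925
```

Call:
arm_command --increments '[{"slide": [0,0,0.0001],"spin": 3,"jaw": 0.2}]'

```text
time: 10.05
position: [0.585, -0.0749, 0.0678]
orientation: [180.0, -0.0, 66.8]
ft_force: [1.9, -2.6, 0.2]
grip_width: 0.0288
grip_force: 80.1
```

```bash
python3 t1.py
```

```text
tz 0.216 F [ 1.9 -2.6  0.2] yaw 66.81 [ 0.585  -0.0749  0.0678] q [-27.  38.  44. 107. -35.  49.  12.] w 0.0288 10.05
```

Call:
arm_command --increments '[{"slide": [0,0,0.0001],"spin": 3,"jaw": 0.2}]'

```text
time: 10.18
position: [0.585, -0.0749, 0.0677]
orientation: [180.0, -0.0, 63.8]
ft_force: [1.6, -3.0, -0.2]
grip_width: 0.0289
grip_force: 80.1
```

```bash
python3 t1.py
```

```text
tz 0.232 F [ 1.6 -3.  -0.2] yaw 63.82 [ 0.585  -0.0749  0.0677] q [-27.  39.  45. 108. -36.  49.  10.] w 0.0289 10.175
```

Call:
arm_command --increments '[{"slide": [0,0,0.0001],"spin": 3,"jaw": 0.2}]'

```text
time: 10.3
position: [0.5849, -0.0749, 0.0676]
orientation: [180.0, -0.0, 60.8]
ft_force: [1.9, -2.3, 0.3]
grip_width: 0.0291
grip_force: 80.2
```

```bash
python3 t1.py
```

```text
tz 0.141 F [ 1.9 -2.3  0.3] yaw 60.82 [ 0.5849 -0.0749  0.0676] q [-28.  39.  46. 108. -36.  49.   7.] w 0.0291 10.3
```

Call:
arm_command --increments '[{"slide": [0,0,0.0001],"spin": 3,"jaw": 0.2}]'

```text
time: 10.42
position: [0.5849, -0.0748, 0.0675]
orientation: [180.0, -0.0, 57.8]
ft_force: [0.4, -1.9, -0.5]
grip_width: 0.0292
grip_force: 80.2
```

```bash
python3 t1.py
```

```text
tz 0.156 F [ 0.4 -1.9 -0.5] yaw 57.82 [ 0.5849 -0.0748  0.0675] q [-28.  39.  46. 108. -37.  49.   5.] w 0.0292 10.425
```

Call:
arm_command --increments '[{"slide": [0,0,0.0001],"spin": 3,"jaw": 0.2}]'

```text
time: 10.55
position: [0.5848, -0.0748, 0.0674]
orientation: [180.0, -0.0, 54.8]
ft_force: [0.3, -2.8, 0.2]
grip_width: 0.0288
grip_force: 80.3
```

```bash
python3 t1.py
```

```text
tz 0.201 F [ 0.3 -2.8  0.2] yaw 54.82 [ 0.5848 -0.0748  0.0674] q [-29.  40.  47. 108. -38.  50.   2.] w 0.0288 10.55
```

Call:
arm_command --increments '[{"slide": [0,0,0.0001],"spin": 3,"jaw": 0.2}]'

```text
time: 10.68
position: [0.5848, -0.0748, 0.0673]
orientation: [180.0, -0.0, 51.8]
ft_force: [0.5, -2.1, 1.6]
grip_width: 0.0287
grip_force: 80.3
```

```bash
python3 t1.py
```

```text
tz 0.233 F [ 0.5 -2.1  1.6] yaw 51.82 [ 0.5848 -0.0748  0.0673] q [-29.  40.  48. 108. -39.  50.   0.] w 0.0287 10.675
```

Call:
arm_command --increments '[{"slide": [0,0,0.0001],"spin": 3,"jaw": 0.2}]'

```text
time: 10.8
position: [0.5847, -0.0747, 0.0672]
orientation: [-180.0, -0.0, 48.8]
ft_force: [-0.5, -2.3, 2.2]
grip_width: 0.0284
grip_force: 80.4
```

```bash
python3 t1.py
```

```text
tz 0.2 F [-0.5 -2.3  2.2] yaw 48.82 [ 0.5847 -0.0747  0.0672] q [-30.  40.  49. 108. -39.  50.  -2.] w 0.0284 10.8
```

Call:
arm_command --increments '[{"slide": [0,0,0.0001],"spin": 3,"jaw": 0.2}]'

```text
time: 10.92
position: [0.5847, -0.0747, 0.0671]
orientation: [-180.0, -0.0, 45.8]
ft_force: [-0.4, -0.9, 1.7]
grip_width: 0.0286
grip_force: 80.4
```

```bash
python3 t1.py
```

```text
tz 0.211 F [-0.4 -0.9  1.7] yaw 45.82 [ 0.5847 -0.0747  0.0671] q [-30.  41.  50. 108. -40.  51.  -5.] w 0.0286 10.925
```

Call:
arm_command --increments '[{"slide": [0,0,0.0001],"spin": 3,"jaw": 0.2}]'

```text
time: 11.05
position: [0.5847, -0.0747, 0.067]
orientation: [-180.0, -0.0, 42.8]
ft_force: [-0.7, -1.7, 2.8]
grip_width: 0.0284
grip_force: 80.4
```

```bash
python3 t1.py
```

```text
tz 0.228 F [-0.7 -1.7  2.8] yaw 42.82 [ 0.5847 -0.0747  0.067 ] q [-30.  41.  50. 108. -41.  51.  -7.] w 0.0284 11.05
```

Call:
arm_command --increments '[{"slide": [0,0,0.0001],"spin": 3,"jaw": 0.2}]'

```text
time: 11.18
position: [0.5846, -0.0746, 0.0669]
orientation: [-180.0, -0.0, 39.8]
ft_force: [-0.7, -1.4, 1.8]
grip_width: 0.0286
grip_force: 80.5
```

```bash
python3 t1.py
```

```text
tz 0.228 F [-0.7 -1.4  1.8] yaw 39.82 [ 0.5846 -0.0746  0.0669] q [-31.  41.  51. 108. -41.  51.  -9.] w 0.0286 11.175
```

Call:
arm_command --increments '[{"slide": [0,0,0.0001],"spin": 3,"jaw": 0.2}]'

```text
time: 11.3
position: [0.5845, -0.0746, 0.0668]
orientation: [-180.0, -0.0, 36.8]
ft_force: [-0.9, -1.6, 2.1]
grip_width: 0.0286
grip_force: 80.5
```

```bash
python3 t1.py
```

```text
tz 0.171 F [-0.9 -1.6  2.1] yaw 36.82 [ 0.5845 -0.0746  0.0668] q [-31.  42.  52. 108. -42.  52. -12.] w 0.0286 11.3
```

Call:
arm_command --increments '[{"slide": [0,0,0.0001],"spin": 3,"jaw": 0.2}]'

```text
time: 11.42
position: [0.5845, -0.0746, 0.0667]
orientation: [-180.0, -0.0, 33.8]
ft_force: [-0.3, -1.0, 4.2]
grip_width: 0.0286
grip_force: 80.6
```

```bash
python3 t1.py
```

```text
tz 0.218 F [-0.3 -1.   4.2] yaw 33.82 [ 0.5845 -0.0746  0.0667] q [-32.  42.  53. 108. -42.  52. -14.] w 0.0286 11.425
```

Call:
arm_command --increments '[{"slide": [0,0,0.0001],"spin": 3,"jaw": 0.2}]'

```text
time: 11.55
position: [0.5845, -0.0745, 0.0666]
orientation: [-179.9, -0.0, 30.8]
ft_force: [-1.0, -1.2, 3.2]
grip_width: 0.0286
grip_force: 80.6
```

```bash
python3 t1.py
```

```text
tz 0.223 F [-1.  -1.2  3.2] yaw 30.82 [ 0.5845 -0.0745  0.0666] q [-32.  42.  53. 108. -43.  53. -17.] w 0.0286 11.55
```

Call:
arm_command --increments '[{"slide": [0,0,0.0001],"spin": 3,"jaw": 0.2}]'

```text
time: 11.68
position: [0.5844, -0.0745, 0.0665]
orientation: [-179.9, -0.0, 27.8]
ft_force: [-0.5, -0.5, 3.8]
grip_width: 0.0289
grip_force: 80.6
```

```bash
python3 t1.py
```

```text
tz 0.217 F [-0.5 -0.5  3.8] yaw 27.82 [ 0.5844 -0.0745  0.0665] q [-32.  43.  54. 108. -44.  53. -19.] w 0.0289 11.675
```

Call:
arm_command --increments '[{"slide": [0,0,0.0001],"spin": 3,"jaw": 0.2}]'

```text
time: 11.8
position: [0.5844, -0.0744, 0.0664]
orientation: [-179.9, -0.0, 24.8]
ft_force: [-1.5, -0.0, 4.4]
grip_width: 0.0286
grip_force: 80.7
```

```bash
python3 t1.py
```

```text
tz 0.308 F [-1.5 -0.   4.4] yaw 24.83 [ 0.5844 -0.0744  0.0664] q [-33.  43.  55. 108. -44.  53. -21.] w 0.0286 11.8
```

Call:
arm_command --increments '[{"slide": [0,0,0.0001],"spin": 3,"jaw": 0.2}]'

```text
time: 11.92
position: [0.5844, -0.0744, 0.0663]
orientation: [-179.9, -0.0, 21.8]
ft_force: [-2.0, -0.8, 4.4]
grip_width: 0.0288
grip_force: 80.7
```

```bash
python3 t1.py
```

```text
tz 0.214 F [-2.  -0.8  4.4] yaw 21.83 [ 0.5844 -0.0744  0.0663] q [-33.  44.  56. 108. -45.  54. -24.] w 0.0288 11.925
```

Call:
arm_command --increments '[{"slide": [0,0,0.0001],"spin": 3,"jaw": 0.2}]'

```text
time: 12.05
position: [0.5843, -0.0743, 0.0662]
orientation: [-179.9, 0.0, 18.8]
ft_force: [-1.6, -0.3, 4.4]
grip_width: 0.029
grip_force: 80.8
```

```bash
python3 t1.py
```

```text
tz 0.139 F [-1.6 -0.3  4.4] yaw 18.83 [ 0.5843 -0.0743  0.0662] q [-33.  44.  56. 108. -46.  54. -26.] w 0.029 12.05
```

Call:
arm_command --increments '[{"slide": [0,0,0.0001],"spin": 3,"jaw": 0.2}]'

```text
time: 12.18
position: [0.5843, -0.0743, 0.0661]
orientation: [-179.9, 0.0, 15.8]
ft_force: [-2.4, -0.4, 5.6]
grip_width: 0.0288
grip_force: 80.8
```

```bash
python3 t1.py
```

```text
tz 0.199 F [-2.4 -0.4  5.6] yaw 15.83 [ 0.5843 -0.0743  0.0661] q [-34.  44.  57. 108. -46.  55. -29.] w 0.0288 12.175
```

Call:
arm_command --increments '[{"slide": [0,0,0.0001],"spin": 3,"jaw": 0.2}]'

```text
time: 12.3
position: [0.5843, -0.0743, 0.066]
orientation: [-179.9, 0.0, 12.8]
ft_force: [-2.0, 0.0, 5.3]
grip_width: 0.0288
grip_force: 80.8
```

```bash
python3 t1.py
```

```text
tz 0.178 F [-2.   0.   5.3] yaw 12.83 [ 0.5843 -0.0743  0.066 ] q [-34.  45.  58. 108. -47.  55. -31.] w 0.0288 12.3
```

Call:
arm_command --increments '[{"slide": [0,0,0.0001],"spin": 3,"jaw": 0.2}]'

```text
time: 12.42
position: [0.5843, -0.0742, 0.0659]
orientation: [-179.9, 0.0, 9.8]
ft_force: [-2.4, 0.2, 5.7]
grip_width: 0.0284
grip_force: 81.0
```

```bash
python3 t1.py
```

```text
tz 0.184 F [-2.4  0.2  5.7] yaw 9.84 [ 0.5843 -0.0742  0.0659] q [-34.  45.  59. 108. -48.  55. -34.] w 0.0284 12.425
```

Call:
arm_command --increments '[{"slide": [0,0,0.0001],"spin": 3,"jaw": 0.2}]'

```text
time: 12.55
position: [0.5843, -0.0741, 0.0658]
orientation: [-179.9, 0.0, 6.8]
ft_force: [-2.0, 0.7, 6.6]
grip_width: 0.0283
grip_force: 81.1
```

```bash
python3 t1.py
```

```text
tz 0.262 F [-2.   0.7  6.6] yaw 6.84 [ 0.5843 -0.0741  0.0658] q [-35.  46.  59. 108. -48.  56. -36.] w 0.0283 12.55
```

Call:
arm_command --increments '[{"slide": [0,0,0.0001],"spin": 3,"jaw": 0.2}]'

```text
time: 12.68
position: [0.5843, -0.074, 0.0658]
orientation: [-179.9, 0.0, 3.8]
ft_force: [-2.9, 0.6, 8.4]
grip_width: 0.0289
grip_force: 81.2
```

```bash
python3 t1.py
```

```text
tz 0.229 F [-2.9  0.6  8.4] yaw 3.84 [ 0.5843 -0.074   0.0658] q [-35.  46.  60. 108. -49.  56. -38.] w 0.0289 12.675
```

Call:
arm_command --increments '[{"slide": [0,0,-0.0001],"spin": 3,"jaw": 0.2}]'

```text
time: 12.8
position: [0.5842, -0.074, 0.0658]
orientation: [-179.9, 0.0, 0.8]
ft_force: [-2.3, 0.9, 5.0]
grip_width: 0.0289
grip_force: 80.9
```

```bash
python3 t1.py
```

```text
tz 0.304 F [-2.3  0.9  5. ] yaw 0.85 [ 0.5842 -0.074   0.0658] q [-35.  46.  61. 108. -49.  57. -41.] w 0.0289 12.8
```

Call:
arm_command --increments '[{"slide": [0,0,-0.0001],"spin": 3,"jaw": 0.2}]'

```text
time: 12.92
position: [0.5842, -0.074, 0.0657]
orientation: [-179.9, 0.1, -2.1]
ft_force: [-2.3, 0.9, 3.1]
grip_width: 0.0288
grip_force: 80.7
```

```bash
python3 t1.py
```

```text
tz 0.352 F [-2.3  0.9  3.1] yaw -2.15 [ 0.5842 -0.074   0.0657] q [-36.  47.  62. 108. -50.  57. -43.] w 0.0288 12.925
```

Call:
arm_command --increments '[{"slide": [0,0,0],"spin": 3,"jaw": 0.2}]'

```text
time: 13.05
position: [0.5843, -0.0739, 0.0657]
orientation: [-179.9, 0.1, -5.1]
ft_force: [-1.7, 0.9, 3.7]
grip_width: 0.0289
grip_force: 80.7
```

```bash
python3 t1.py
```

```text
tz 0.362 F [-1.7  0.9  3.7] yaw -5.14 [ 0.5843 -0.0739  0.0657] q [-36.  47.  62. 108. -50.  58. -46.] w 0.0289 13.05
```

Call:
arm_command --increments '[{"slide": [0,0,0],"spin": 3,"jaw": 0.2}]'

```text
time: 13.18
position: [0.5842, -0.0738, 0.0657]
orientation: [-179.9, 0.1, -8.1]
ft_force: [-2.5, 0.7, 3.3]
grip_width: 0.029
grip_force: 80.7
```

```bash
python3 t1.py
```

```text
tz 0.423 F [-2.5  0.7  3.3] yaw -8.13 [ 0.5842 -0.0738  0.0657] q [-36.  48.  63. 108. -51.  58. -48.] w 0.029 13.175
```

Call:
arm_command --increments '[{"slide": [0,0,0],"spin": 1.5,"jaw": 0.2}]'

```text
time: 13.3
position: [0.5842, -0.0738, 0.0656]
orientation: [-179.9, 0.1, -9.6]
ft_force: [-2.8, 2.7, 4.6]
grip_width: 0.029
grip_force: 80.8
```

```bash
python3 t1.py
```

```text
tz 0.412 F [-2.8  2.7  4.6] yaw -9.62 [ 0.5842 -0.0738  0.0656] q [-36.  48.  63. 108. -51.  58. -50.] w 0.029 13.3
```

Call:
arm_command --increments '[{"slide": [0,0,0],"spin": 1.5,"jaw": 0.2}]'

```text
time: 13.42
position: [0.5842, -0.0738, 0.0656]
orientation: [-179.9, 0.1, -11.2]
ft_force: [-1.7, 5.0, 4.7]
grip_width: 0.0286
grip_force: 80.8
```

```bash
python3 t1.py
```

```text
tz 0.392 F [-1.7  5.   4.7] yaw -11.16 [ 0.5842 -0.0738  0.0656] q [-36.  48.  64. 108. -52.  59. -51.] w 0.0286 13.425
```

Call:
arm_command --increments '[{"slide": [0,0,0],"spin": 2,"jaw": 0.2}]'

```text
time: 13.55
position: [0.5842, -0.0738, 0.0656]
orientation: [-179.9, 0.1, -13.2]
ft_force: [-3.1, 4.9, 4.0]
grip_width: 0.0286
grip_force: 80.7
```

```bash
python3 t1.py
```

```text
tz 0.47 F [-3.1  4.9  4. ] yaw -13.21 [ 0.5842 -0.0738  0.0656] q [-37.  48.  64. 108. -52.  59. -53.] w 0.0286 13.55
```

Call:
arm_command --increments '[{"slide": [0,0,0],"spin": 0,"jaw": 0.5},{"slide": [0,0,0],"spin": 0,"jaw": 0.6},{"slide": [0,0,0],"spin": 0,"jaw": 0.6},{"slide": [0,0,-0.04],"spin": 0,"jaw": 0.6},{"slide": [0,0,-0.05],"spin": 0,"jaw": 0.6},{"slide": [0,0,-0.05],"spin": 0,"jaw": 0.6}]'

```text
time: 14.3
position: [0.5843, -0.0755, 0.2072]
orientation: [179.9, 0.0, -13.2]
ft_force: [0.8, 0.8, 0.5]
grip_width: 0.0511
grip_force: 0.0
```

```bash
python3 t1.py
```

```text
tz 0.054 F [0.8 0.8 0.5] yaw -13.24 [ 0.5843 -0.0755  0.2072] q [-41.  39.  72. 101. -40.  71. -61.] w 0.0511 14.3
```

Call:
arm_command --increments '[{"slide": [0,0,-0.01],"spin": -10.4,"jaw": 0.6},{"slide": [0,0,0],"spin": -10.4,"jaw": 0.6},{"slide": [0,0,0],"spin": -10.4,"jaw": 0.6},{"slide": [0,0,0],"spin": -10.4,"jaw": 0.6},{"slide": [0,0,0],"spin": -10.4,"jaw": 0.6},{"slide": [0,0,0],"spin": -10.4,"jaw": 0.6},{"slide": [0,0,0],"spin": -10.4,"jaw": 0.6},{"slide": [0,0,0],"spin": -10.4,"jaw": 0.6}]'

```text
time: 15.3
position: [0.5844, -0.0756, 0.216]
orientation: [180.0, -0.0, 70.3]
ft_force: [-0.3, -0.7, -0.4]
grip_width: 0.0513
grip_force: 0.0
```

```bash
python3 t1.py
python3 - <<'E'
from h import *
s=env.get_state();y=np.radians(s["orientation"][2]);p=s["position"]
d=np.array([.535,-.339])-p[:2];c,n=np.cos(y),np.sin(y)
print("tool dx,dy",d@[c,n],d@[n,-c])
p,d=env.snapshot("side");cv2.imwrite("pics/n2.png",cv2.resize(p[190:320,270:430],None,fx=4,fy=4,interpolation=2)[:,:,::-1])
E
```

```text
tz 0.06 F [-0.3 -0.7 -0.4] yaw 70.3 [ 0.5844 -0.0756  0.216 ] q [-32.  28.  50.  99. -24.  64.   6.] w 0.0513 15.3
tool dx,dy -0.2646779877115927 0.042265441392166085
```

Call:
arm_command --increments '[{"slide": [-0.053,0.0085,0],"spin": 0,"jaw": 0.6},{"slide": [-0.053,0.0085,0],"spin": 0,"jaw": 0.6},{"slide": [-0.053,0.0085,0],"spin": 0,"jaw": 0.6},{"slide": [-0.053,0.0085,0],"spin": 0,"jaw": 0.6},{"slide": [-0.053,0.0085,0.03],"spin": 0,"jaw": 0.6},{"slide": [0,0,0.05],"spin": 0,"jaw": 0.6},{"slide": [0,0,0.05],"spin": 0,"jaw": 0.6},{"slide": [0,0,0.02],"spin": 0,"jaw": 0.6}]'

```text
time: 16.35
position: [0.5323, -0.338, 0.0633]
orientation: [-179.8, -0.0, 69.8]
ft_force: [0.2, 0.1, 0.4]
grip_width: 0.0512
grip_force: 0.0
```

```bash
python3 t1.py
python3 - <<'E'
from h import *
p,d=env.snapshot("side");a=cv2.resize(p[320:430,310:430],None,fx=4,fy=4,interpolation=2)
b=cv2.resize(cv2.imread("pics/n2.png"),(312,254))[:,:,::-1];o=np.zeros((440,792,3),np.uint8);o[:,:480]=a;o[:254,480:]=b
cv2.imwrite("pics/c1.png",np.clip(o[:,:,::-1]*1.5,0,255))
E
```

```text
tz -0.001 F [0.2 0.1 0.4] yaw 69.83 [ 0.5323 -0.338   0.0633] q [  1.  41.  41. 101. -34.  51.  38.] w 0.0512 16.35[ WARN:0@1.183] global loadsave.cpp:1063 imwrite_ Unsupported depth image for selected encoder is fallbacked to CV_8U.
```

View pics/c1.png

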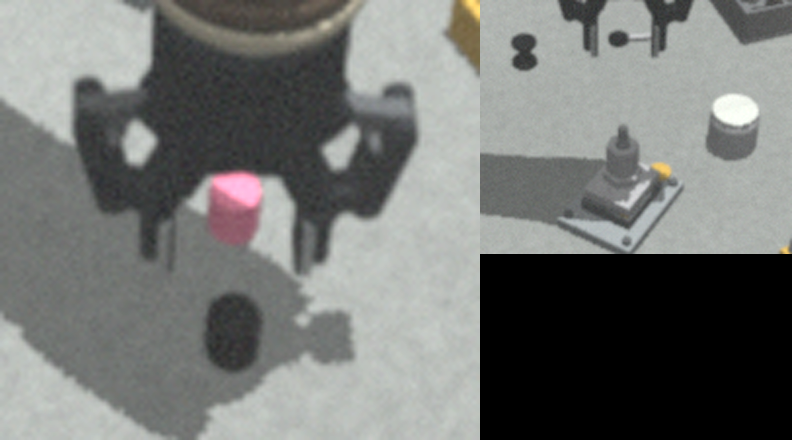

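The picture shows the black cap at (330,233) in the crop, between the open fingers, with the pink one behind it. The nut is seated. Descending.

Call:
arm_command --increments '[{"slide": [0,0.002,0.03],"spin": 0,"jaw": 0.6},{"slide": [0,0,0.02],"spin": 0,"jaw": 0.6},{"slide": [0,0,0.009],"spin": 0,"jaw": 0.6},{"slide": [0,0,0],"spin": 0,"jaw": 0.4},{"slide": [0,0,0],"spin": 0,"jaw": 0.25},{"slide": [0,0,0],"spin": 0,"jaw": 0.15},{"slide": [0,0,0],"spin": 0,"jaw": 0.15},{"slide": [0,0,0],"spin": 0,"jaw": 0.15}]' --force 40

```text
time: 17.4
position: [0.5361, -0.3399, 0.0079]
orientation: [179.9, 0.0, 70.0]
ft_force: [-0.0, 1.2, 5.6]
grip_width: 0.0221
grip_force: 39.5
```

```bash
python3 t1.py
```

```text
tz -0.05 F [-0.   1.2  5.6] yaw 69.98 [ 0.5361 -0.3399  0.0079] q [  4.  45.  38. 102. -37.  46.  40.] w 0.0221 17.4
```

Call:
arm_command --increments '[{"slide": [0,0,-0.025],"spin": 0,"jaw": 0.15},{"slide": [0,0,-0.05],"spin": 0,"jaw": 0.15},{"slide": [0,0,-0.05],"spin": 0,"jaw": 0.15},{"slide": [0,0,-0.045],"spin": 0,"jaw": 0.15},{"slide": [0.0534,-0.0089,0],"spin": 0,"jaw": 0.15},{"slide": [0.0534,-0.0089,0],"spin": 0,"jaw": 0.15},{"slide": [0.0534,-0.0089,0],"spin": 0,"jaw": 0.15}]'

```text
time: 18.27
position: [0.5656, -0.178, 0.1773]
orientation: [180.0, -0.0, 70.0]
ft_force: [0.3, 0.1, 0.4]
grip_width: 0.022
grip_force: 39.3
```

Call:
arm_command --increments '[{"slide": [0.0534,-0.0089,0],"spin": 0,"jaw": 0.15},{"slide": [0.0434,-0.0079,0],"spin": 0,"jaw": 0.15},{"slide": [0.01,-0.001,0],"spin": 0,"jaw": 0.15},{"slide": [0,0,0],"spin": 0,"jaw": 0.15}]'

```text
time: 18.77
position: [0.5852, -0.073, 0.177]
orientation: [180.0, 0.0, 70.1]
ft_force: [0.1, -0.4, -0.8]
grip_width: 0.0223
grip_force: 39.3
```

```bash
python3 t1.py
python3 - <<'E'
from h import *
p,d=env.snapshot("side");a=cv2.resize(p[200:300,290:400],None,fx=6,fy=6,interpolation=2)
cv2.imwrite("pics/s1.png",np.clip(a[:,:,::-1]*1.4,0,255).astype(np.uint8))
for q in("cap_center","stud_top"):print(q,[(r["location"],r["score"]) for r in env.tip_of("side",q)][:3])
p=env.get_state()["position"]
print("TCP px",px("side",p),"stud px",px("side",[.5855,-.0738,.122]), "nut px",px("side",[.5855,-.0738,.0945]))
E
```

```text
tz 0.037 F [ 0.1 -0.4 -0.8] yaw 70.05 [ 0.5852 -0.073   0.177 ] q [-31.  31.  49. 102. -26.  60.   8.] w 0.0223 18.775
cap_center [([369.5, 367.8], 0.74), ([229.6, 345.6], 0.67)]
stud_top [([253.2, 341.4], 0.94), ([210.9, 347.0], 0.63)]
TCP px (np.float64(233.94721988540374), np.float64(343.4775066547969)) stud px (np.float64(254.52004528401326), np.float64(343.1014012136195)) nut px (np.float64(264.56525273218267), np.float64(342.90194313781774))
```

View pics/s1.png

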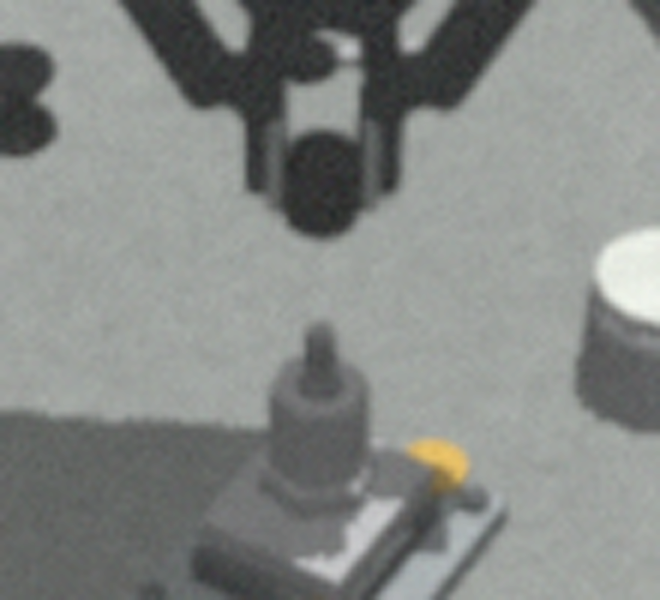

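Run:
```python
from h import *
S=[env.snapshot("side") for _ in range(4)]
d=np.array([s[1] for s in S]);d[d==0]=np.nan;d=np.nanmedian(d,0)
t=env.get_state()["position"];print(t)
for r in range(218,244,1):
    o=[]
    for c in(340,344,347):
        p=(w("side",r,c,d[r,c])-t)*1000;o.append(tuple(p.round().astype(int)) if d[r,c]>0 else None)
    print(r,o)
T=env.snapshot("top");print(px("top",t+[0,0,.02]))
```

```text
[ 0.58500002 -0.07449006  0.17701763]
218 [(np.int64(87), np.int64(249), np.int64(-175)), (np.int64(96), np.int64(246), np.int64(-175)), (np.int64(104), np.int64(245), np.int64(-177))]
219 [(np.int64(86), np.int64(246), np.int64(-176)), (np.int64(96), np.int64(245), np.int64(-177)), (np.int64(102), np.int64(239), np.int64(-175))]
220 [(np.int64(85), np.int64(243), np.int64(-177)), (np.int64(94), np.int64(240), np.int64(-177)), (np.int64(100), np.int64(236), np.int64(-175))]
221 [(np.int64(83), np.int64(240), np.int64(-176)), (np.int64(92), np.int64(234), np.int64(-175)), (np.int64(99), np.int64(233), np.int64(-176))]
222 [(np.int64(82), np.int64(236), np.int64(-176)), (np.int64(3), np.int64(7), np.int64(23)), (np.int64(10), np.int64(7), np.int64(21))]
223 [(np.int64(-4), np.int64(8), np.int64(22)), (np.int64(3), np.int64(5), np.int64(22)), (np.int64(8), np.int64(3), np.int64(22))]
224 [(np.int64(-5), np.int64(5), np.int64(21)), (np.int64(2), np.int64(2), np.int64(22)), (np.int64(7), np.int64(0), np.int64(23))]
225 [(np.int64(-6), np.int64(3), np.int64(21)), (np.int64(1), np.int64(0),
[... 1918 characters left out ...]
.int64(-4)), (np.int64(3), np.int64(-11), np.int64(-5))]
240 [(np.int64(58), np.int64(171), np.int64(-175)), (np.int64(68), np.int64(170), np.int64(-176)), (np.int64(75), np.int64(168), np.int64(-177))]
241 [(np.int64(57), np.int64(167), np.int64(-174)), (np.int64(66), np.int64(165), np.int64(-174)), (np.int64(72), np.int64(162), np.int64(-174))]
242 [(np.int64(57), np.int64(167), np.int64(-177)), (np.int64(65), np.int64(163), np.int64(-176)), (np.int64(72), np.int64(162), np.int64(-177))]
243 [(np.int64(55), np.int64(161), np.int64(-175)), (np.int64(64), np.int64(159), np.int64(-176)), (np.int64(71), np.int64(157), np.int64(-176))]
(np.float64(223.83347237071), np.float64(372.077805568649))
```

The cap is upright, its rim about 6 mm below the TCP, and centred. Lowering it.

Call:
arm_command --increments '[{"slide": [0,0,0.025],"spin": 0,"jaw": 0.15},{"slide": [0,0,0.02],"spin": 0,"jaw": 0.15},{"slide": [0,0,0.004],"spin": 0,"jaw": 0.15},{"slide": [0,0,0.003],"spin": 0,"jaw": 0.15},{"slide": [0,0,0.002],"spin": 0,"jaw": 0.15}]' --force 50

```text
time: 19.8
position: [0.5855, -0.0735, 0.1233]
orientation: [180.0, -0.0, 70.0]
ft_force: [-0.6, 0.4, 0.1]
grip_width: 0.0219
grip_force: 49.9
```

```bash
python3 t1.py
```

```text
tz 0.001 F [-0.6  0.4  0.1] yaw 69.98 [ 0.5855 -0.0735  0.1233] q [-29.  34.  46. 105. -30.  54.  11.] w 0.0219 19.8
```

Call:
arm_command --increments '[{"slide": [0,0,0.003],"spin": 0,"jaw": 0.15},{"slide": [0,0,0.003],"spin": 0,"jaw": 0.15},{"slide": [0,0,0.003],"spin": 0,"jaw": 0.15},{"slide": [0,0,0.002],"spin": 0,"jaw": 0.15}]'

```text
time: 20.3
position: [0.5851, -0.0733, 0.1117]
orientation: [-180.0, -0.0, 70.0]
ft_force: [-1.7, 0.3, 10.8]
grip_width: 0.0216
grip_force: 51.0
```

```bash
python3 t1.py
```

```text
tz 0.034 F [-1.7  0.3 10.8] yaw 69.99 [ 0.5851 -0.0733  0.1117] q [-28.  35.  45. 105. -31.  53.  11.] w 0.0216 20.3
```

Call:
arm_command --increments '[{"slide": [0,0,0.001],"spin": 0,"jaw": 0.15},{"slide": [0,0,0.001],"spin": 0,"jaw": 0.15}]'

```text
time: 20.55
position: [0.5854, -0.0733, 0.1113]
orientation: [180.0, -0.1, 70.0]
ft_force: [-8.0, 3.7, 25.2]
grip_width: 0.022
grip_force: 52.6
```

```bash
python3 t1.py
```

```text
tz 0.017 F [-8.   3.7 25.2] yaw 69.98 [ 0.5854 -0.0733  0.1113] q [-28.  35.  45. 106. -31.  53.  11.] w 0.022 20.55
```

Call:
arm_command --increments '[{"slide": [0,0,0],"spin": 0,"jaw": 0.15},{"slide": [0,0,0.001],"spin": 0,"jaw": 0.15},{"slide": [0,0,0.0005],"spin": 0,"jaw": 0.15}]' --force 90

```text
time: 20.92
position: [0.5862, -0.0737, 0.1113]
orientation: [179.9, -0.1, 70.0]
ft_force: [-10.0, 4.3, 35.5]
grip_width: 0.0209
grip_force: 89.0
```

```bash
python3 t1.py;python3 - <<'E'
from h import *
S=[env.snapshot("side") for _ in range(4)]
d=np.array([s[1] for s in S]);d[d==0]=np.nan;d=np.nanmedian(d,0)
z=np.array([[w("side",r,c,d[r,c]) for c in range(340,348)] for r in range(235,270)])
print((z[:,::2,2]*1000).round().tolist())
E
```

```text
tz 0.003 F [-10.    4.3  35.5] yaw 69.97 [ 0.5862 -0.0737  0.1113] q [-28.  35.  45. 106. -31.  53.  12.] w 0.0209 20.925
[[2.0, 1.0, 2.0, 3.0], [-1.0, 2.0, 1.0, 1.0], [2.0, 2.0, 1.0, 1.0], [2.0, 1.0, 2.0, -0.0], [1.0, 1.0, -0.0, 0.0], [0.0, 1.0, 1.0, 1.0], [1.0, 3.0, -0.0, 2.0], [3.0, 2.0, 0.0, 1.0], [2.0, 3.0, 1.0, 3.0], [-0.0, 2.0, 2.0, 3.0], [2.0, 2.0, -0.0, -1.0], [3.0, 1.0, 3.0, 1.0], [1.0, 133.0, 133.0, 132.0], [134.0, 133.0, 133.0, 133.0], [132.0, 133.0, 132.0, 133.0], [133.0, 134.0, 132.0, 132.0], [133.0, 132.0, 133.0, 132.0], [133.0, 133.0, 133.0, 133.0], [132.0, 131.0, 133.0, 133.0], [130.0, 132.0, 132.0, 132.0], [127.0, 130.0, 131.0, 129.0], [125.0, 128.0, 129.0, 127.0], [122.0, 123.0, 124.0, 124.0], [120.0, 123.0, 124.0, 123.0], [117.0, 119.0, 119.0, 119.0], [115.0, 115.0, 116.0, 116.0], [112.0, 114.0, 114.0, 113.0], [108.0, 111.0, 112.0, 110.0], [106.0, 108.0, 108.0, 108.0], [96.0, 97.0, 106.0, 96.0], [97.0, 97.0, 98.0, 97.0], [96.0, 96.0, 96.0, 96.0], [95.0, 96.0, 96.0, 96.0], [95.0, 96.0, 98.0, 97.0], [95.0, 94.0, 95.0, 94.0]]
```

The cap's top is at about 132 mm after allowing for the camera bias, so it is home. Releasing.

Call:
arm_command --increments '[{"slide": [0,0,-0.003],"spin": 0,"jaw": 0.15},{"slide": [0,0,0],"spin": 0,"jaw": 0.4},{"slide": [0,0,0],"spin": 0,"jaw": 0.7},{"slide": [0,0,0],"spin": 0,"jaw": 0.7},{"slide": [0,0,-0.03],"spin": 0,"jaw": 0.7},{"slide": [0,0,-0.05],"spin": 0,"jaw": 0.7},{"slide": [0,0,-0.05],"spin": 0,"jaw": 0.7},{"slide": [0,0,0],"spin": 0,"jaw": 0.7}]'

```text
time: 22.12
position: [0.5871, -0.0743, 0.2449]
orientation: [179.7, -0.1, 70.0]
ft_force: [-0.1, -0.4, -0.2]
grip_width: 0.0598
grip_force: 0.0
```

```bash
python3 t1.py;python3 - <<'E'
from h import *
S=[env.snapshot("side") for _ in range(4)]
d=np.array([s[1] for s in S]);d[d==0]=np.nan;d=np.nanmedian(d,0)
z=np.array([[w("side",r,c,d[r,c]) for c in range(340,348)] for r in range(246,270)])
print((z[:,::3,2]*1000).round().tolist())
a=cv2.resize(S[0][0][220:320,290:400],None,fx=6,fy=6,interpolation=2)
cv2.imwrite("pics/f1.png",np.clip(a[:,:,::-1]*1.4,0,255).astype(np.uint8))
E
```

```text
tz 0.051 F [-0.1 -0.4 -0.2] yaw 69.98 [ 0.5871 -0.0743  0.2449] q [-33.  27.  52.  97. -23.  67.   5.] w 0.0598 22.125
[[2.0, 2.0, 2.0], [133.0, 134.0, 133.0], [132.0, 133.0, 133.0], [133.0, 134.0, 134.0], [133.0, 133.0, 133.0], [133.0, 133.0, 133.0], [133.0, 133.0, 133.0], [134.0, 134.0, 133.0], [130.0, 133.0, 130.0], [129.0, 130.0, 128.0], [125.0, 128.0, 127.0], [122.0, 125.0, 124.0], [121.0, 122.0, 120.0], [118.0, 118.0, 117.0], [115.0, 116.0, 115.0], [113.0, 114.0, 114.0], [110.0, 111.0, 109.0], [108.0, 110.0, 109.0], [96.0, 99.0, 96.0], [96.0, 98.0, 96.0], [97.0, 98.0, 97.0], [96.0, 94.0, 95.0], [94.0, 96.0, 96.0], [95.0, 95.0, 93.0]]
```

View pics/f1.png

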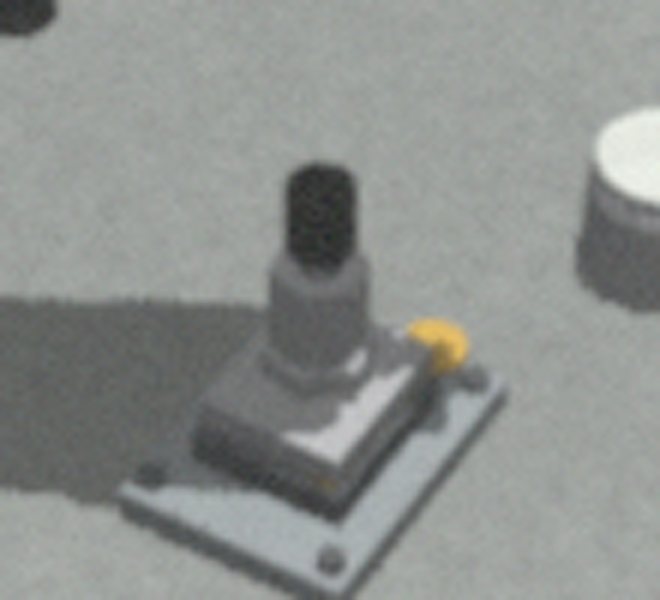

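The cap stands straight over the stud in the picture. I'll give it a light press with shut fingertips to make sure it's home.

Call:
arm_command --increments '[{"slide": [0,-0.0017,0],"spin": 0,"jaw": 0},{"slide": [0,0,0],"spin": 0,"jaw": 0},{"slide": [0,0,0],"spin": 0,"jaw": 0},{"slide": [0,0,0.05],"spin": 0,"jaw": 0},{"slide": [0,0,0.045],"spin": 0,"jaw": 0},{"slide": [0,0,0.01],"spin": 0,"jaw": 0},{"slide": [0,0,0.004],"spin": 0,"jaw": 0},{"slide": [0,0,0.003],"spin": 0,"jaw": 0}]' --force 20

```text
time: 23.32
position: [0.5848, -0.0732, 0.1316]
orientation: [179.9, -0.1, 70.0]
ft_force: [-7.9, 1.1, 28.0]
grip_width: -0.0001
grip_force: 13.7
```

Call:
arm_command --increments '[{"slide": [0,0,0.001],"spin": 0,"jaw": 0},{"slide": [0,0,0.001],"spin": 0,"jaw": 0}]'

```text
time: 23.58
position: [0.585, -0.0733, 0.1314]
orientation: [179.8, -0.2, 70.0]
ft_force: [-10.7, 2.5, 32.5]
grip_width: -0.0
grip_force: 16.5
```

TCP rests at 0.1315 on the cap's top under 32 N. Home is 0.132, so the cap is fully home. Retreating.

Call:
arm_command --increments '[{"slide": [0,0,-0.01],"spin": 0,"jaw": 0},{"slide": [0,0,-0.05],"spin": 0,"jaw": 0},{"slide": [0,0,-0.05],"spin": 0,"jaw": 0},{"slide": [0,0,0],"spin": 0,"jaw": 0}]'

```text
time: 24.08
position: [0.5862, -0.074, 0.2426]
orientation: [179.5, -0.2, 70.0]
ft_force: [-0.4, 0.7, -0.1]
grip_width: -0.0001
grip_force: 0.0
```

```bash
python3 t1.py;python3 - <<'E'
from h import *
S=[env.snapshot("side") for _ in range(4)]
d=np.array([s[1] for s in S]);d[d==0]=np.nan;d=np.nanmedian(d,0)
z=np.array([[w("side",r,c,d[r,c])[2] for c in range(340,348)] for r in range(247,254)])
print("cap top",np.median(z))
print(env.close_job())
E
```

```text
tz -0.039 F [-0.4  0.7 -0.1] yaw 69.97 [ 0.5862 -0.074   0.2426] q [-33.  27.  52.  97. -23.  67.   5.] w -0.0001 24.075
cap top 0.13309370576579094
the job is handed in; nothing more can be done
None
```

The job is handed in: the tall nut is tightened to about 0.26 N m above its turning friction (total reading 0.47 N m), the black cap is fully home on the stud and released, and no other thing on the bench was touched.

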